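Shingle the metal-finish samples in the presentation tray

ROBOT

A 6-joint arm with a two-finger parallel gripper is mounted at the origin on the work surface. World frame = base frame: x ahead of the robot, y to its left, z up, the work surface at z = 0. Lengths are in mm, angles in rad, forces in N, time in s.
With the tool pointing down it reaches from about 275 to 1000 mm from the base axis. Payload 8.4 kg.
Tool frame: the origin (TCP) lies midway between the tips of the shut fingers; the grasp point (between the pads) lies 19 mm behind it; z points along the fingers, x is the direction in which the jaws open and shut, and the axes are right-handed (so a half turn about z gives the same grasp; the last joint's range is limited). The gripper opens to 85 mm and grips with 20 to 120 N. Pads are 22 mm wide; open, the fingers measure 114 mm over their backs; the gripper's body (76 mm by 85 mm) begins 54 mm behind the grasp point. The pads swing forward as they close: fully open they stand 13 mm farther back than shut.
Start: joints at [1.321, 0.353, 1.633, -0, 1.155, -0.002], TCP at [153.293, 605.912, 231.281] pointing down, gripper open.
Joint ranges: [-2.63, 2.63], [-0.92, 2.1], [0.06, 2.66], [-1.3, 4.44], [0, 2.69], [-3.02, 3.02]. Speed limits (rad/s): [2.22, 2.22, 2.79, 3.14, 3.14, 3.14].

INTERFACE

Orientations are given as [roll, pitch, yaw] about the fixed x, y, z axes, in that order (R = Rz(yaw) Ry(pitch) Rx(roll)).
In Python, from rig import r, viewer, models gives the robot as it stands. The module is installed in compiled form; this text tells all that it offers.
- The arm moves only by the tool carry_out, never from a script. Its argument "targets" is a list of rows, each an object with "twist": the turn, a rotation vector about the tool's x, y, z in units of 90 degrees (1.0 is 90 degrees), a list of three; "delta_pos": the shift along the tool's x, y, z in units of 0.6 m (1.0 is 0.6 m), a list of three; "grip": the closure, from -1 (fully open) to 1 (shut), so that 0 is half open. A call has 1 to 5 rows; each row is the pose to reach, as a shift and turn from the pose commanded when the call began, along the tool's axes at that moment; what a row does not reach only later rows make up. A row lasts 1/12 s, in which the tool goes at most 41.7 mm and 7.16 degrees, less where a joint would pass 70% of its speed; a pose out of reach is approached as far as the arm can. A call with a number of a shift or a turn outside -1 to 1 is refused whole. A call with a gripper value outside its range is refused whole. The fingers move at their own pace and stop on an object; "newtons" is the grip in N (left out, the last holds). Time passes only in rows, so rows that repeat a pose let the fingers close. It gives the time, the measured TCP pose, the force and the opening at its end, in the units of the state.
- r.sense(): the state, without advancing time (a new reading comes with each control period).
- viewer.grab_frame(name): name is "scene" or "top"; returns (picture, depth): 420x560x3 uint8, red, green, blue; 420x560 float32, mm along the optical axis (not along the pixel's ray), 0 where there is no reading.
- viewer.calibration(name): a dict with "mtx" (3x3 intrinsics, pixels), "extrinsics" (4x4, takes a point from camera to world coordinates). Camera axes: x right, y down, z forward; pixel columns grow to the right and rows downward; lengths in mm; the calibration is good to about 2 mm. A picture is of the moment at which its call begins. calibration takes no time and is no camera call.
- r.sign_off(): hands the job in, once; it reports no verdict.
Trained networks look in the newest picture that a camera, given by its name, has taken for a name from the list of things; names that differ only in an ending like _2 or _b are one class to them, and where a whole thing is asked for, a point or a joint stands for the part that bears it (a point fixed in the world has none). Each returns a list of dicts, best first, with "confidence" (0 to 1); they miss things now and then, are a little off and sometimes report something else, mostly with a low value. They report only what shows in the picture. A call takes as long as a camera call. They do not tell look-alikes from the thing itself.
- models.cut_out(query, camera): "pixels" (420x560 bool, what is visible of it) and "position" ([column, row] in pixels, amid what is visible of it).
The state is a dict: "clock": time; "qpos": joint angles; "qvel": joint speeds; "joint_efforts": joint torques, N m; "eef_pos": TCP position; "tcp_rot": TCP orientation; "contact_force": force on the tool from outside, world axes, zero at the start; "wrist_torque": the same for the moment, N m; "opening": opening from 0.0 (shut) to 1.0 (fully open).
Only numpy, scipy, OpenCV 4.12 (cv2) and the standard library are available. Lean on these libraries where they do the work, as an engineer would, in place of code of your own. Each camera call takes 0.05 s, during which the arm holds its last target. There are 200 camera calls.

TASK

Lay the three finish sample plaques as a shingled row along the padded strip of the presentation tray, metal ends toward the tall head stop: first the copper one flat with its metal end up against the stop, then the brass one with its metal end resting well onto the copper one's plain tail and its own tail down on the strip, then the silver one lapped over the brass one in the same way. Keep the row straight along the strip with the whole of every metal swatch showing, and leave the other things on the bench where they are.

Things in the scene. Friction and masses are not known exactly. Their poses are not given: they have to be found in the camera images.
- tray: Dark wood presentation tray, fixed, 316 x 140 mm. Origin: centre of its underside, on the bench. x runs lengthwise from the head stop (end wall 26 mm tall with a brass strip on top, inner face at x = -150 mm) to the foot (rim 14 mm tall, inner face at +150 mm); y across; side rims 14 mm tall, inner faces at y = +-64 mm; z up. Inside, the floor is 4 mm above the bench and a raised padded strip runs along the middle.
- tray_head (a point): Start of the tray's raised blue padded strip: on its top, centre line, at the inner face of the head stop. The strip is 300 mm long, 36 mm wide, its top 10 mm above the bench (6 mm above the tray floor). A plaque lying along it overhangs 8 mm each side. Axes as the tray's.
- copper: Finish sample plaque: flat maple board 110 x 52 x 7 mm, about 50 g, face up on the bench. A reddish copper swatch covers its top over the 61 mm at its back end; the other 49 mm (the tail) is plain wood. Origin: centre of the underside. x runs from the back (metal) end at -55 mm to the tail end at +55 mm, the swatch stopping at +6 mm; y across the 52 mm width (the grasp), z up out of the face.
- brass: Finish sample plaque: flat maple board 110 x 52 x 7 mm, about 50 g, face up on the bench. A yellow brass swatch covers its top over the 61 mm at its back end; the other 49 mm (the tail) is plain wood. Origin: centre of the underside. x runs from the back (metal) end at -55 mm to the tail end at +55 mm, the swatch stopping at +6 mm; y across the 52 mm width (the grasp), z up out of the face.
- silver: Finish sample plaque: flat maple board 110 x 52 x 7 mm, about 50 g, face up on the bench. A pale grey silver swatch covers its top over the 61 mm at its back end; the other 49 mm (the tail) is plain wood. Origin: centre of the underside. x runs from the back (metal) end at -55 mm to the tail end at +55 mm, the swatch stopping at +6 mm; y across the 52 mm width (the grasp), z up out of the face.
- copper_back (a point): Middle of the lower edge of the copper plaque's back (metal) end. Axes as the plaque's.
- copper_tail (a point): Middle of the lower edge of the copper plaque's plain tail end. Axes as the plaque's.
- brass_back (a point): Middle of the lower edge of the brass plaque's back (metal) end. Axes as the plaque's.
- brass_tail (a point): Middle of the lower edge of the brass plaque's plain tail end. Axes as the plaque's.
- silver_back (a point): Middle of the lower edge of the silver plaque's back (metal) end. Axes as the plaque's.
- silver_tail (a point): Middle of the lower edge of the silver plaque's plain tail end. Axes as the plaque's.
- pliers: Loose pliers with dark red handles, about 160 mm long, lying flat, 12 mm high. Origin at the joint. Leave alone.
- hammer: Loose chasing hammer, 230 mm long, lying down. Leave alone.
- emery: Loose emery stick: wooden lath 250 x 25 x 7 mm, mostly dark grey. Origin: centre of the underside. Leave alone.
- bench_block: Loose steel bench block 65 x 65 x 22 mm. Origin: centre of the underside. Leave alone.
- tin: Loose open steel tin 100 x 130 x 26 mm with rings in it. Origin: centre of the underside. Leave alone.
- charcoal: Loose black charcoal block 120 x 65 x 30 mm. Origin: centre of the underside. Leave alone.
- flux_jar: Loose amber jar, 48 mm across, 65 mm high. Origin: centre of the underside. Leave alone.
There are look-alikes about, which are no part of the job. Leave any blue look-alike of the silver alone. What is shaped like the copper but blue is not meant.

How it is judged (in metres and radians):
On the way, in this order (a step that is already met when the one before it is completed fails the run):
1. The copper plaque lies flat on the strip, straight, metal end up against the head stop (y of copper_back in the frame of tray_head between -0.012 and 0.012 m and y of copper_tail in the frame of tray_head between -0.012 and 0.012 m and angle between copper's own z axis and vertical below 0.2 rad and z of copper_tail in the frame of tray_head between -0.004 and 0.004 m and x of copper_back in the frame of tray_head between -0.004 and 0.01 m and z of copper_back in the frame of tray_head between -0.004 and 0.004 m), for 0.2 s.
2. The brass plaque's metal end rests on the copper one's plain tail, its own tail down on the strip (y of brass_back in the frame of tray_head between -0.012 and 0.012 m and y of brass_tail in the frame of tray_head between -0.012 and 0.012 m and angle between brass's own z axis and vertical below 0.2 rad and z of brass_tail in the frame of tray_head between -0.004 and 0.004 m and x of brass_back in the frame of copper between 0.0055 and 0.043 m and z of brass_back in the frame of copper between 0.005 and 0.016 m), for 0.2 s.
3. The silver plaque's metal end rests on the brass one's plain tail, its own tail down on the strip (y of silver_back in the frame of tray_head between -0.012 and 0.012 m and y of silver_tail in the frame of tray_head between -0.012 and 0.012 m and angle between silver's own z axis and vertical below 0.2 rad and z of silver_tail in the frame of tray_head between -0.004 and 0.004 m and x of silver_back in the frame of brass between 0.0055 and 0.043 m and z of silver_back in the frame of brass between 0.005 and 0.016 m), for 0.2 s.
At the end, for the whole second after the job is handed in: Copper flat, metal end within 10 mm of the head stop; brass on copper and silver on brass, lapped 12 to 49 mm (plain tail only, no swatch covered), each tail down on the strip (4 mm); ends within 12 mm of the strip's centre line; face up, at rest (all of step 1 and all of step 2 and all of step 3 and linear speed of each of copper, brass, silver below 0.02 m/s and angular speed of each of copper, brass, silver below 0.2 rad/s); the robot touches nothing.
It fails at once if another thing on the bench is moved by more than 20 mm (distance of any of pliers, hammer, emery, bench_block, tin, charcoal, flux_jar from where it was at the start of the episode above 0.02 m).
It also fails if it takes over 64 s, if anything falls off the work surface, if the arm or the gripper's body presses on something with over 40 N, if the wrist force passes 120 N, or if a joint passes its speed limit or range.

## Working session

There is one attempt and no reset: what is moved stays moved. The work goes in short steps, Python scripts to look and compute and a tool call to move; the robot and the scene stay as the last step left them, time stands still between calls to the robot, and variables do not carry over. Pictures are saved under pics/ and viewed, about 8 in all and at most 12, crops included, and the job is handed in when it is done.

Besides the shell and the picture viewer there is one more tool, called after "Call:" as name(argument=value, ...), one argument or row to a line, values as JSON. carry_out: Moves the arm, as the interface text tells. Shifts and turns lie within -1 to 1; 1 stands for 0.6 m of shift or 90 degrees of turn. Its arguments: {"type":"object","properties":{"targets":{"type":"array","items":{"type":"object","properties":{"twist":{"type":"array","items":{"type":"number","minimum":-1,"maximum":1}},"delta_pos":{"type":"array","items":{"type":"number","minimum":-1,"maximum":1}},"grip":{"type":"number"}}}},"newtons":{"type":"number"}},"required":["targets"]}

```bash
mkdir -p pics; cat > h.py <<'E'
import numpy as np, cv2
from rig import r, viewer, models
def look(cam,name=None):
    p,d=viewer.grab_frame(cam)
    if name: cv2.imwrite('pics/'+name+'.png',p[:,:,::-1])
    return p,d
def world(cam,d,mask=None):
    c=viewer.calibration(cam);K=np.array(c['mtx']);E=np.array(c['extrinsics'])
    v,u=np.mgrid[:d.shape[0],:d.shape[1]]
    P=np.stack([(u-K[0,2])/K[0,0]*d,(v-K[1,2])/K[1,1]*d,d],-1)@E[:3,:3].T+E[:3,3]
    return P
E
python3 - <<'E'
from h import *
print(r.sense())
for c in('top','scene'):
    p,d=look(c,c+'0'); P=world(c,d)
    print(c,viewer.calibration(c))
    for q in('copper','brass','silver','tray'):
        for o in models.cut_out(q,c):
            m=o['pixels']; X=P[m&(d>0)]
            if len(X)<10: continue
            rc=cv2.minAreaRect(X[:,:2].astype(np.float32))
            print(c,q,round(o['confidence'],2),np.round(o['position']),m.sum(),'med',np.round(np.median(X,0)),'rect',np.round(rc[0]),np.round(rc[1]),round(rc[2],1),p[m].mean(0).round())
E
```

```text
{'clock': 0.0, 'qpos': array([ 1.32059355e+00,  3.53613131e-01,  1.63415653e+00, -7.54187790e-06,
        1.15518811e+00, -2.37962065e-03]), 'qvel': array([ 4.60901658e-04,  1.07114407e-03, -1.10580664e-05, -6.38038555e-04,
       -3.14375529e-04, -9.76720342e-04]), 'joint_efforts': array([-7.04733557e-04, -6.05259061e+01, -3.42047703e+01, -6.22935772e-05,
        9.67127999e-03, -1.92381543e-05]), 'eef_pos': array([153.17916578, 605.43976293, 230.57396356]), 'tcp_rot': array([3.14158901e+00, 1.36513269e-03, 1.32297622e+00]), 'contact_force': array([ 0.77162886, -0.3296397 , -0.17057302]), 'wrist_torque': array([ 0.01291037,  0.00237484, -0.02191927]), 'opening': 1.003350496893118}
top {'mtx': array([[469.98041315,   0.        , 277.47578689],
       [  0.        , 469.98041315, 209.95904191],
       [  0.        ,   0.        ,   1.        ]]), 'extrinsics': array([[-1.73183262e-02, -9.85732030e-01,  1.67428911e-01,
         2.60307768e+02],
       [-9.99556042e-01,  2.11292101e-02,  2.10065368e-02,
        -5.65701676e+01],
       [-2.42444568e-02, -1.66990782e-01, -9.85660330e-01,
[... 1636 characters left out ...]
. -547.    8.] rect [ 475. -548.] [ 62. 109.] 68.4 [ 55.  85. 153.]
scene brass 0.89 [342. 270.] 613 med [604. 250.   7.] rect [600. 247.] [111.  60.] 85.2 [174. 146.  95.]
scene silver 0.69 [446. 223.] 518 med [297. 474.   8.] rect [291. 472.] [113.  67.] 61.9 [ 47.  74. 140.]
scene silver 0.66 [390. 239.] 556 med [436. 348.   7.] rect [433. 346.] [ 70. 116.] 23.9 [155. 145. 134.]
scene silver 0.38 [236. 225.] 3757 med [612. -92.   7.] rect [ 603. -109.] [336. 158.] 82.2 [83. 62. 58.]
scene silver 0.36 [313. 195.] 261 med [384.  41.  11.] rect [388.  32.] [159.  65.] 71.7 [103.  65.  65.]
scene tray 0.87 [241. 232.] 3565 med [613. -94.   7.] rect [ 605. -108.] [334. 154.] 82.7 [82. 62. 59.]
```

View pics/top0.png

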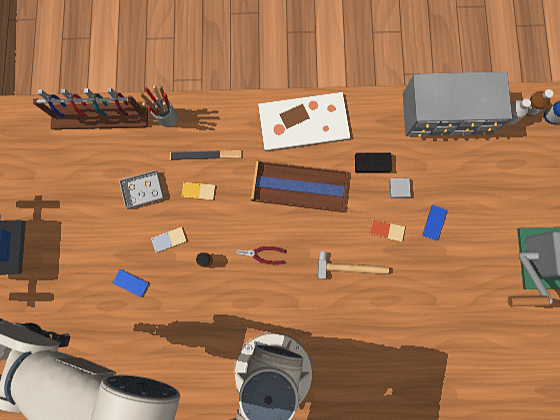

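View pics/scene0.png

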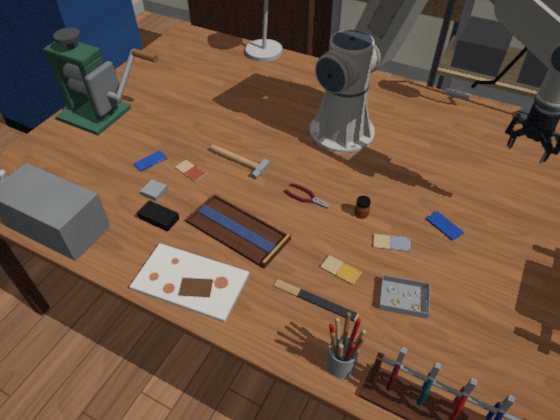

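Candidates in the top view:
- Copper-shaped: red/plain plaque (388,230), blue one (434,222). I choose the red one.
- Silver-shaped: grey/plain plaque (169,239), blue one (130,283). I choose the grey one.
- Brass: only (198,191).
- The tray's head stop (brass strip) is at its left end (255,182).

Next: precise poses and one close crop to check these choices.

```bash
cat >> h.py <<'E'
def plane(cam,uv,z):
    c=viewer.calibration(cam);K=np.array(c['mtx']);E=np.array(c['extrinsics'])
    uv=np.asarray(uv,float).reshape(-1,2)
    D=np.c_[(uv-K[:2,2])/K[[0,1],[0,1]],np.ones(len(uv))]@E[:3,:3].T
    return (E[:3,3]+D*((z-E[2,3])/D[:,2])[:,None])[:,:2]
HUE={'copper':lambda h,s,v:((h<11)|(h>172))&(s>120),'brass':lambda h,s,v:(h>19)&(h<30)&(s>170),'silver':lambda h,s,v:(h>90)&(s<110)}
def plaque(cam,p,m,z=7):
    """centre, yaw of rect of mask m"""
    v,u=np.nonzero(m); X=plane(cam,np.c_[u,v],z)
    c=X.mean(0); w,V=np.linalg.eigh(np.cov(X.T)); 
    L=np.sqrt(12*w)
    return c,V[:,1],L[::-1],X
E
python3 - <<'E'
from h import *
crops=[]
for c in('top','scene'):
    p,d=look(c)
    hsv=cv2.cvtColor(p,cv2.COLOR_RGB2HSV)
    for q,uv in(('copper',{'top':(388,230),'scene':(190,170)}),('brass',{'top':(198,191),'scene':(342,270)}),('silver',{'top':(169,239),'scene':(391,241)})):
        o=min(models.cut_out(q,c),key=lambda o:np.hypot(*(np.array(o['position'])-uv[c])))
        m=o['pixels']; ce,ax,L,X=plaque(c,p,m)
        h,s,v=[hsv[...,i][m].astype(int) for i in range(3)]
        t=(X-ce)@ax; 
        me=HUE[q](h,s,v)
        if t[me].mean()>0: ax=-ax
        print(c,q,np.round(ce,1),np.round(L,1),'yaw x-axis',round(np.degrees(np.arctan2(ax[1],ax[0])),1),'metal frac',me.mean().round(2))
        if c=='top':
            a,b=uv[c]; crops.append(cv2.resize(p[b-22:b+22,a-28:a+28],None,fx=4.5,fy=4.5,interpolation=cv2.INTER_CUBIC))
    # blue strip
    M=(hsv[...,0]>105)&(hsv[...,0]<125)&(hsv[...,1]>100)
    box={'top':(255,350,165,205),'scene':(190,290,195,262)}[c]
    B=np.zeros_like(M);B[box[2]:box[3],box[0]:box[1]]=1; M&=B
    n,lab,st,_=cv2.connectedComponentsWithStats(M.astype(np.uint8)); k=1+st[1:,4].argmax()
    ce,ax,L,X=plaque(c,p,lab==k,10)
    if ax[1]>0: ax=-ax
    t=(X-ce)@ax
    print(c,'strip',np.round(ce,1),np.round(L,1),np.degrees(np.arctan2(ax[1],ax[0])).round(2),'head end',np.round(ce+ax*t.min(),1),'foot',np.round(ce+ax*t.max(),1))
    if c=='top': crops.append(cv2.resize(p[150:215,245:355],None,fx=252/110,fy=198/65))
cv2.imwrite('pics/crops.png',np.vstack([np.hstack(crops[:2]),np.hstack(crops[2:])])[:,:,::-1])
E
```

```text
top copper [ 453.3 -387.1] [107.7  49.4] yaw x-axis -105.0 metal frac 0.53
top brass [601. 248.] [111.1  53.7] yaw x-axis -97.7 metal frac 0.4
top silver [436.1 345.9] [113.   53.6] yaw x-axis -68.8 metal frac 0.48
top strip [ 607.2 -100.5] [298.9  33.7] -98.32 head end [629.   48.8] foot [ 585.7 -247.5]
scene copper [ 452.1 -389.3] [117.1  55.3] yaw x-axis -107.5 metal frac 0.44
scene brass [602.6 248.1] [108.2  53.7] yaw x-axis 83.4 metal frac 0.0
scene silver [437.9 345.1] [108.9  56.2] yaw x-axis -69.6 metal frac 0.45
scene strip [610.9 -99.4] [286.   34.3] -98.31 head end [630.8  36.6] foot [ 589.5 -246.3]<stdin>:12: RuntimeWarning: Mean of empty slice.
  ret = ret.dtype.type(ret / rcount)
```

View pics/crops.png

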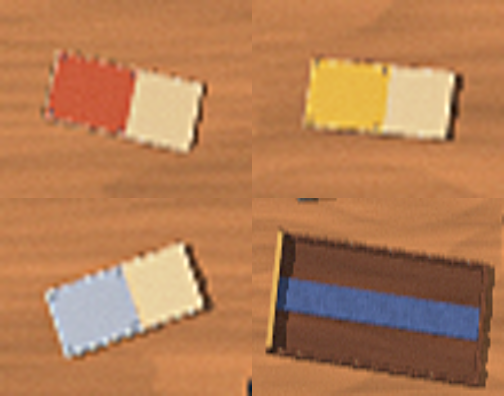

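Crops: red swatch with a plain tail (copper), yellow (brass) and pale grey (silver) are confirmed. All swatches are on the left (+y world), and the tray head is at the left too. Now the move planner.

```bash
cat > plan.py <<'E'
# args: "x,y,z,yaw,tilt,grip" waypoints -> deltas per call (5 rows each; n = rows needed)
import sys, json
from h import *
from scipy.spatial.transform import Rotation as Ro
def rot(yaw,tilt): return Ro.from_euler('z',yaw,degrees=True)*Ro.from_euler('x',180+tilt,degrees=True)
s=r.sense(); p=s['eef_pos'].copy(); R=Ro.from_euler('xyz',s['tcp_rot'])
print(round(s['clock'],2),p.round(1),np.degrees(s['tcp_rot']).round(1),s['contact_force'].round(1),round(s['opening'],3))
for a in sys.argv[1:]:
    x=[float(v) for v in a.split(',')]; T=np.array(x[:3]); RT=rot(x[3],x[4])
    while True:
        dp=T-p; dr=(R.inv()*RT).as_rotvec(degrees=True)
        f=min(1,195/max(np.linalg.norm(dp),1e-9),34/max(np.linalg.norm(dr),1e-9))
        d=np.round(R.inv().apply(dp*f)/600,3); t=np.round(dr*f/90,3)
        n=int(np.ceil(max(np.linalg.norm(d)*600/40,np.linalg.norm(t)*90/7)))
        print(json.dumps(d.tolist()),json.dumps(t.tolist()),'n',n)
        p=p+R.apply(d*600); R=R*Ro.from_rotvec(t*90,degrees=True)
        if f==1: break
E
python3 plan.py 440,420,230,30,0 600,100,230,-10,0 560,-200,230,-16,0 452.5,-388,120,-16,0 452.5,-388,20,-16,0
```

```text
0.9 [153.3 605.9 231.3] [180.    0.   75.8] [-0.2  0.7 -0.5] 0.999
[-0.105, 0.308, 0.001] [0.0, -0.0, 0.29] n 5
[0.032, 0.242, 0.001] [0.0, -0.0, 0.219] n 4
[-0.02, 0.324, 0.0] [0.0, -0.0, 0.242] n 5
[0.086, 0.258, 0.0] [0.0, -0.0, 0.202] n 5
[0.013, 0.325, 0.0] [0.0, -0.0, 0.043] n 5
[0.02, 0.178, 0.0] [0.0, -0.0, 0.024] n 3
[-0.069, 0.281, 0.147] [0.0, -0.0, 0.0] n 5
[-0.017, 0.07, 0.037] [0.0, -0.0, 0.0] n 2
[-0.0, -0.0, 0.166] [0.0, -0.0, 0.0] n 3
```

Call:
carry_out(
  targets=[
    {"delta_pos": [-0.021,0.062,0],"twist": [0,0,0.058],"grip": -1},
    {"delta_pos": [-0.042,0.123,0],"twist": [0,0,0.116],"grip": -1},
    {"delta_pos": [-0.063,0.185,0],"twist": [0,0,0.174],"grip": -1},
    {"delta_pos": [-0.084,0.246,0],"twist": [0,0,0.232],"grip": -1},
    {"delta_pos": [-0.105,0.308,0.001],"twist": [0,0,0.29],"grip": -1},
  ],
)

```text
clock: 1.32
eef_pos: [318.2, 498.5, 231.0]
tcp_rot: [-3.142, -0.001, 0.863]
contact_force: [0.8, 1.3, -0.2]
opening: 1.003
```

Call:
carry_out(
  targets=[
    {"delta_pos": [0.032,0.242,0.001],"twist": [0,0,0.219],"grip": -1},
    {"delta_pos": [0.032,0.242,0.001],"twist": [0,0,0.219],"grip": -1},
    {"delta_pos": [0.032,0.242,0.001],"twist": [0,0,0.219],"grip": -1},
    {"delta_pos": [0.032,0.242,0.001],"twist": [0,0,0.219],"grip": -1},
  ],
)

```text
clock: 1.65
eef_pos: [443.5, 417.7, 230.3]
tcp_rot: [3.141, -0.001, 0.516]
contact_force: [-1.1, 0.1, -0.3]
opening: 0.999
```

Call:
carry_out(
  targets=[
    {"delta_pos": [-0.02,0.324,0],"twist": [0,0,0.242],"grip": -1},
    {"delta_pos": [-0.02,0.324,0],"twist": [0,0,0.242],"grip": -1},
    {"delta_pos": [-0.02,0.324,0],"twist": [0,0,0.242],"grip": -1},
    {"delta_pos": [-0.02,0.324,0],"twist": [0,0,0.242],"grip": -1},
    {"delta_pos": [-0.02,0.324,0],"twist": [0,0,0.242],"grip": -1},
  ],
)

```text
clock: 2.07
eef_pos: [528.1, 242.8, 230.2]
tcp_rot: [3.141, -0.0, 0.141]
contact_force: [-0.7, 0.2, 0.5]
opening: 1.003
```

Call:
carry_out(
  targets=[
    {"delta_pos": [0.086,0.258,0],"twist": [0,0,0.202],"grip": -1},
    {"delta_pos": [0.086,0.258,0],"twist": [0,0,0.202],"grip": -1},
    {"delta_pos": [0.086,0.258,0],"twist": [0,0,0.202],"grip": -1},
    {"delta_pos": [0.086,0.258,0],"twist": [0,0,0.202],"grip": -1},
    {"delta_pos": [0.086,0.258,0],"twist": [0,0,0.202],"grip": -1},
  ],
)

```text
clock: 2.48
eef_pos: [602.8, 94.4, 230.3]
tcp_rot: [3.14, -0.002, -0.178]
contact_force: [-0.3, -0.2, -0.3]
opening: 0.999
```

```bash
python3 plan.py 560,-200,230,-16,0 452.5,-388,120,-16,0 452.5,-388,20,-16,0
```

```text
2.48 [602.8  94.4 230.3] [ 1.799e+02 -1.000e-01 -1.020e+01] [-0.3 -0.2 -0.3] 0.999
[0.011, 0.325, 0.001] [0.001, -0.001, 0.042] n 5
[0.017, 0.17, 0.0] [-0.0, -0.0, 0.022] n 3
[-0.069, 0.281, 0.147] [-0.0, -0.0, 0.0] n 5
[-0.017, 0.069, 0.036] [-0.0, -0.0, 0.0] n 2
[-0.0, 0.0, 0.167] [-0.0, -0.0, 0.0] n 3
```

Call:
carry_out(
  targets=[
    {"delta_pos": [0.011,0.325,0],"twist": [0,0,0.042],"grip": -1},
    {"delta_pos": [0.011,0.325,0],"twist": [0,0,0.042],"grip": -1},
    {"delta_pos": [0.011,0.325,0],"twist": [0,0,0.042],"grip": -1},
    {"delta_pos": [0.011,0.325,0],"twist": [0,0,0.042],"grip": -1},
    {"delta_pos": [0.011,0.325,0],"twist": [0,0,0.042],"grip": -1},
  ],
)

```text
clock: 2.9
eef_pos: [572.0, -95.9, 230.2]
tcp_rot: [3.141, -0.0, -0.24]
contact_force: [1.2, -0.3, 0.9]
opening: 0.998
```

Call:
carry_out(
  targets=[
    {"delta_pos": [0.017,0.17,0],"twist": [0,0,0.022],"grip": -1},
    {"delta_pos": [0.017,0.17,0],"twist": [0,0,0.022],"grip": -1},
    {"delta_pos": [0.017,0.17,0],"twist": [0,0,0.022],"grip": -1},
  ],
)

```text
clock: 3.15
eef_pos: [557.7, -198.5, 230.3]
tcp_rot: [3.14, -0.001, -0.276]
contact_force: [-0.6, -0.1, 0.7]
opening: 1.002
```

Call:
carry_out(
  targets=[
    {"delta_pos": [-0.069,0.281,0.147],"grip": -1},
    {"delta_pos": [-0.069,0.281,0.147],"grip": -1},
    {"delta_pos": [-0.069,0.281,0.147],"grip": -1},
    {"delta_pos": [-0.069,0.281,0.147],"grip": -1},
    {"delta_pos": [-0.069,0.281,0.147],"grip": -1},
  ],
)

```text
schema error: expected keys twist, delta_pos, grip
```

Call:
carry_out(
  targets=[
    {"delta_pos": [-0.017,0.069,0.036],"grip": -1},
    {"delta_pos": [-0.017,0.069,0.036],"grip": -1},
    {"delta_pos": [-0.017,0.069,0.036],"grip": -1},
  ],
)

```text
schema error: expected keys twist, delta_pos, grip
```

```bash
python3 plan.py 452.5,-388,10,-16,0 452.5,-388,-3,-16,0
```

```text
3.15 [ 557.7 -198.5  230.3] [179.9  -0.  -15.8] [-0.6 -0.1  0.7] 1.002
[-0.052, 0.222, 0.232] [0.001, -0.0, 0.001] n 5
[-0.031, 0.13, 0.135] [-0.0, -0.0, 0.001] n 3
[0.0, -0.0, 0.022] [-0.0, -0.0, 0.0] n 1
```

Call:
carry_out(
  targets=[
    {"delta_pos": [-0.069,0.281,0.147],"twist": [0,0,0],"grip": -1},
    {"delta_pos": [-0.069,0.281,0.147],"twist": [0,0,0],"grip": -1},
    {"delta_pos": [-0.069,0.281,0.147],"twist": [0,0,0],"grip": -1},
    {"delta_pos": [-0.069,0.281,0.147],"twist": [0,0,0],"grip": -1},
    {"delta_pos": [-0.069,0.281,0.147],"twist": [0,0,0],"grip": -1},
  ],
)

```text
clock: 3.57
eef_pos: [470.9, -347.5, 140.3]
tcp_rot: [3.142, 0.001, -0.275]
contact_force: [-0.2, -0.0, 0.0]
opening: 1.001
```

Call:
carry_out(
  targets=[
    {"delta_pos": [-0.015,0.071,0.036],"twist": [0,0,0],"grip": -1},
    {"delta_pos": [-0.015,0.071,0.036],"twist": [0,0,0],"grip": -1},
    {"delta_pos": [-0.015,0.071,0.036],"twist": [0,0,0],"grip": -1},
  ],
)

```text
clock: 3.82
eef_pos: [451.1, -385.3, 118.9]
tcp_rot: [-3.141, 0.002, -0.277]
contact_force: [0.2, 1.0, 0.2]
opening: 0.998
```

Call:
carry_out(
  targets=[
    {"delta_pos": [0,0,0.06],"twist": [0,0,0],"grip": -1},
    {"delta_pos": [0,0,0.12],"twist": [0,0,0],"grip": -1},
    {"delta_pos": [0,0,0.16],"twist": [0,0,0],"grip": -1},
    {"delta_pos": [0,0,0.183],"twist": [0,0,0],"grip": -1},
    {"delta_pos": [0,0,0.183],"twist": [0,0,0],"grip": -1},
  ],
)

```text
clock: 4.23
eef_pos: [452.3, -381.8, 8.1]
tcp_rot: [-3.139, 0.004, -0.273]
contact_force: [-0.1, 0.6, 0.7]
opening: 1.002
```

```bash
python3 - <<'E'
from h import *
for c in('scene',):
    p,d=look(c); cv2.imwrite('pics/g1.png',cv2.resize(p[110:230,110:270],None,fx=4.5,fy=4.5)[:,:,::-1])
E
python3 plan.py 452.5,-388,-3,-16,0
```

```text
4.28 [ 453.  -382.6    9.9] [-1.799e+02  1.000e-01 -1.570e+01] [-0.4 -0.5  0.5] 1.002
[0.002, 0.009, 0.021] [-0.001, 0.001, 0.004] n 1
```

View pics/g1.png

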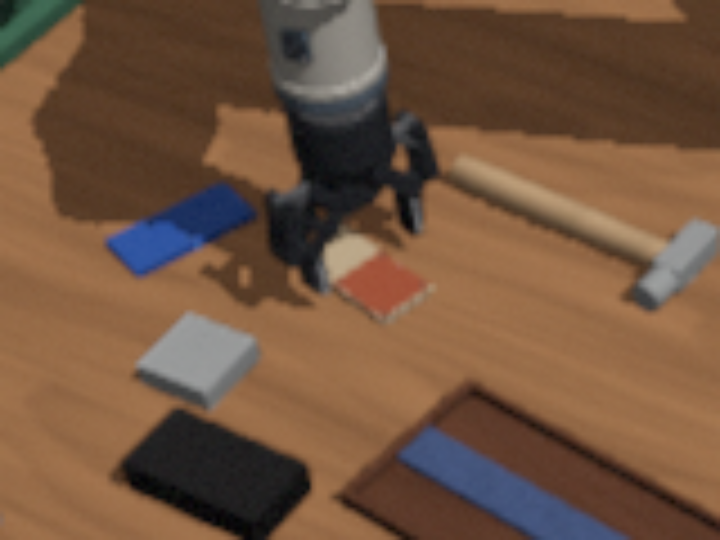

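The gripper straddles the copper plaque (crop ~370,270), clear of the blue one and the hammer. Going down and closing.

Call:
carry_out(
  targets=[
    {"delta_pos": [0,0.008,0.012],"twist": [0,0,0],"grip": -1},
    {"delta_pos": [0,0.008,0.021],"twist": [0,0,0],"grip": -1},
    {"delta_pos": [0,0.008,0.021],"twist": [0,0,0],"grip": 0.0},
    {"delta_pos": [0,0.008,0.021],"twist": [0,0,0],"grip": 0.4},
    {"delta_pos": [0,0.008,0.021],"twist": [0,0,0],"grip": 0.4},
  ],
  newtons=40,
)

```text
clock: 4.7
eef_pos: [451.8, -389.2, -1.5]
tcp_rot: [3.141, -0.001, -0.275]
contact_force: [-1.3, 0.8, 9.1]
opening: 0.612
```

Call:
carry_out(
  targets=[
    {"delta_pos": [0,0,0],"twist": [0,0,0],"grip": 0.4},
    {"delta_pos": [0,0,0],"twist": [0,0,0],"grip": 0.4},
    {"delta_pos": [0,0,0],"twist": [0,0,0],"grip": 0.4},
  ],
  newtons=40,
)

```text
clock: 4.95
eef_pos: [451.8, -389.2, -1.3]
tcp_rot: [3.141, -0.001, -0.275]
contact_force: [-1.1, 0.4, 5.6]
opening: 0.593
```

```bash
python3 plan.py
```

```text
4.95 [ 451.8 -389.2   -1.3] [180.   -0.  -15.7] [-1.1  0.4  5.6] 0.593
```

Call:
carry_out(
  targets=[
    {"delta_pos": [0,0,-0.04],"twist": [0,0,0],"grip": 0.4},
    {"delta_pos": [0,0,-0.1],"twist": [0,0,0],"grip": 0.4},
    {"delta_pos": [0,0,-0.17],"twist": [0,0,0],"grip": 0.4},
    {"delta_pos": [0,0,-0.17],"twist": [0,0,0],"grip": 0.4},
  ],
)

```text
clock: 5.28
eef_pos: [454.8, -391.8, 107.2]
tcp_rot: [3.137, -0.01, -0.275]
contact_force: [2.1, -1.6, 0.1]
opening: 0.596
```

```bash
python3 plan.py 621.2,-10,100,-8.3,0 621.2,-10,40,-8.3,0
```

```text
5.28 [ 454.8 -391.8  107.2] [179.7  -0.5 -15.7] [ 2.1 -1.6  0.1] 0.596
[0.044, -0.322, 0.005] [0.002, -0.003, -0.039] n 5
[0.064, -0.319, 0.005] [0.001, -0.003, -0.038] n 5
[0.011, -0.042, 0.001] [0.0, 0.0, -0.006] n 1
[0.0, -0.0, 0.1] [0.0, 0.0, 0.0] n 2
```

Call:
carry_out(
  targets=[
    {"delta_pos": [0.046,-0.324,0],"twist": [0,0,-0.039],"grip": 0.4},
    {"delta_pos": [0.046,-0.324,0],"twist": [0,0,-0.039],"grip": 0.4},
    {"delta_pos": [0.046,-0.324,0],"twist": [0,0,-0.039],"grip": 0.4},
    {"delta_pos": [0.046,-0.324,0],"twist": [0,0,-0.039],"grip": 0.4},
    {"delta_pos": [0.046,-0.324,0],"twist": [0,0,-0.039],"grip": 0.4},
  ],
)

```text
clock: 5.7
eef_pos: [531.6, -206.5, 100.1]
tcp_rot: [-3.141, -0.001, -0.213]
contact_force: [0.8, -0.3, -0.1]
opening: 0.589
```

Call:
carry_out(
  targets=[
    {"delta_pos": [0.066,-0.319,0],"twist": [0,0,-0.042],"grip": 0.4},
    {"delta_pos": [0.066,-0.319,0],"twist": [0,0,-0.042],"grip": 0.4},
    {"delta_pos": [0.066,-0.319,0],"twist": [0,0,-0.042],"grip": 0.4},
    {"delta_pos": [0.066,-0.319,0],"twist": [0,0,-0.042],"grip": 0.4},
    {"delta_pos": [0.066,-0.319,0],"twist": [0,0,-0.042],"grip": 0.4},
  ],
)

```text
clock: 6.12
eef_pos: [611.2, -27.3, 100.2]
tcp_rot: [-3.141, -0.001, -0.146]
contact_force: [0.6, -0.3, -1.3]
opening: 0.587
```

Call:
carry_out(
  targets=[
    {"delta_pos": [0,0,0.05],"twist": [0,0,0],"grip": 0.4},
    {"delta_pos": [0,0,0.05],"twist": [0,0,0],"grip": 0.4},
    {"delta_pos": [0,0,0.05],"twist": [0,0,0],"grip": 0.4},
    {"delta_pos": [0,0,0.05],"twist": [0,0,0],"grip": 0.4},
  ],
)

```text
clock: 6.45
eef_pos: [609.7, -31.1, 70.3]
tcp_rot: [3.141, 0.0, -0.148]
contact_force: [0.0, -0.1, -0.2]
opening: 0.592
```

```bash
python3 - <<'E'
from h import *
a,_=look('scene'); b,_=look('top')
f=lambda p:cv2.resize(p,(400,300))
cv2.imwrite('pics/c1.png',np.hstack([f(a[160:280,170:330]),f(b[130:235,230:370])])[:,:,::-1])
E
python3 plan.py 621.2,-10,40,-8.3,0 621.2,-10,9,-8.3,0
```

```text
6.55 [610.3 -31.5  70.9] [-1.8e+02 -1.0e-01 -8.5e+00] [ 0.2 -0.  -0.9] 0.585
[0.013, -0.038, 0.052] [-0.0, -0.001, -0.002] n 1
[-0.0, -0.0, 0.051] [-0.0, 0.0, -0.0] n 1
```

View pics/c1.png

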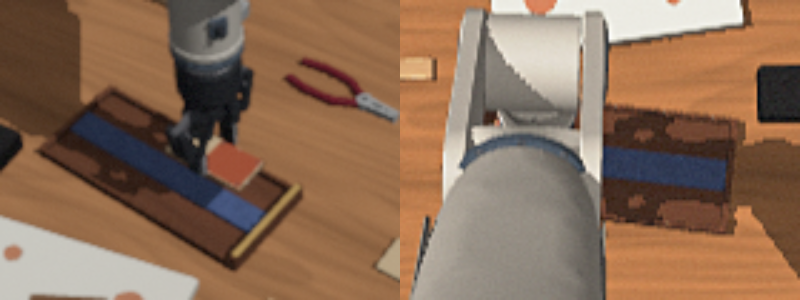

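The copper is held level above the tray (left panel ~230,165), swatch toward the head stop. Lowering it.

Call:
carry_out(
  targets=[
    {"delta_pos": [0.013,-0.038,0.05],"twist": [0,0,-0.002],"grip": 0.4},
    {"delta_pos": [0.013,-0.038,0.05],"twist": [0,0,-0.002],"grip": 0.4},
    {"delta_pos": [0.013,-0.038,0.05],"twist": [0,0,-0.002],"grip": 0.4},
    {"delta_pos": [0.013,-0.038,0.08],"twist": [0,0,-0.002],"grip": 0.4},
    {"delta_pos": [0.013,-0.038,0.08],"twist": [0,0,-0.002],"grip": 0.4},
  ],
)

```text
clock: 6.97
eef_pos: [620.0, -10.0, 21.2]
tcp_rot: [3.141, 0.002, -0.145]
contact_force: [-1.3, 0.0, -0.7]
opening: 0.59
```

Call:
carry_out(
  targets=[
    {"delta_pos": [0,0,0.01],"twist": [0,0,0],"grip": 0.4},
    {"delta_pos": [0,0,0.019],"twist": [0,0,0],"grip": 0.4},
    {"delta_pos": [0,0,0.019],"twist": [0,0,0],"grip": 0.4},
    {"delta_pos": [0,0,0.019],"twist": [0,0,0],"grip": 0.4},
  ],
)

```text
clock: 7.3
eef_pos: [621.0, -9.4, 10.8]
tcp_rot: [3.142, -0.0, -0.144]
contact_force: [-0.0, -0.1, -0.3]
opening: 0.588
```

```bash
python3 plan.py 621.2,-10,9,-8.3,0
```

```text
7.3 [621.   -9.4  10.8] [180.   -0.   -8.3] [-0.  -0.1 -0.3] 0.588
[0.0, 0.001, 0.003] [0.0, -0.0, 0.0] n 1
```

Lower 2 mm, release, rise, and step aside to measure.

Call:
carry_out(
  targets=[
    {"delta_pos": [0,0,0.003],"twist": [0,0,0],"grip": 0.4},
    {"delta_pos": [0,0,0.003],"twist": [0,0,0],"grip": 0.1},
    {"delta_pos": [0,0,0.003],"twist": [0,0,0],"grip": -0.6},
    {"delta_pos": [0,0,0.003],"twist": [0,0,0],"grip": -0.6},
    {"delta_pos": [0,0,0.003],"twist": [0,0,0],"grip": -0.6},
  ],
)

```text
clock: 7.72
eef_pos: [621.2, -9.2, 8.9]
tcp_rot: [-3.142, -0.0, -0.144]
contact_force: [-0.4, 0.7, 0.2]
opening: 0.803
```

Call:
carry_out(
  targets=[
    {"delta_pos": [0,0,-0.04],"twist": [0,0,0],"grip": -0.6},
    {"delta_pos": [0,0,-0.1],"twist": [0,0,0],"grip": -0.6},
    {"delta_pos": [0,0,-0.15],"twist": [0,0,0],"grip": -1},
    {"delta_pos": [0,0,-0.15],"twist": [0,0,0],"grip": -1},
  ],
)

```text
clock: 8.05
eef_pos: [624.8, -9.2, 104.8]
tcp_rot: [-3.14, -0.009, -0.144]
contact_force: [1.6, 0.4, 0.4]
opening: 0.998
```

```bash
python3 plan.py 601.8,248,95,-7.7,0 601.8,248,-2.5,-7.7,0
```

```text
8.05 [624.8  -9.2 104.8] [-179.9   -0.5   -8.3] [1.6 0.4 0.4] 0.998
[-0.075, -0.316, 0.012] [-0.001, -0.004, -0.005] n 5
[-0.024, -0.103, 0.004] [0.0, -0.002, -0.001] n 2
[0.0, -0.0, 0.162] [0.0, 0.0, -0.0] n 3
```

Call:
carry_out(
  targets=[
    {"delta_pos": [-0.072,-0.317,0],"twist": [0,0,-0.008],"grip": -1},
    {"delta_pos": [-0.072,-0.317,0],"twist": [0,0,-0.008],"grip": -1},
    {"delta_pos": [-0.072,-0.317,0],"twist": [0,0,-0.008],"grip": -1},
    {"delta_pos": [-0.072,-0.317,0],"twist": [0,0,-0.008],"grip": -1},
    {"delta_pos": [-0.072,-0.317,0],"twist": [0,0,-0.008],"grip": -1},
  ],
)

```text
clock: 8.47
eef_pos: [605.0, 188.5, 98.6]
tcp_rot: [-3.141, -0.0, -0.131]
contact_force: [0.2, -0.3, 0.2]
opening: 1.0
```

Call:
carry_out(
  targets=[
    {"delta_pos": [-0.022,-0.104,0],"twist": [0,0,0],"grip": -1},
    {"delta_pos": [-0.022,-0.104,0],"twist": [0,0,0],"grip": -1},
    {"delta_pos": [-0.022,-0.104,0],"twist": [0,0,0],"grip": -1},
    {"delta_pos": [-0.022,-0.104,0],"twist": [0,0,0],"grip": -1},
  ],
)

```text
clock: 8.8
eef_pos: [600.2, 250.0, 98.3]
tcp_rot: [3.141, 0.0, -0.129]
contact_force: [0.6, -1.7, 0.4]
opening: 0.999
```

```bash
cat >> h.py <<'E'
HEAD=np.array([629.7,48.4]);TX=np.array([-.1444,-.9895]);TY=np.array([.9895,-.1444])
def intray(cam,q,z=17):
    p,d=look(cam)
    for o in models.cut_out(q,cam)[:3]:
        c,ax,L,X=plaque(cam,p,o['pixels'],z)
        X=(X-HEAD)@np.c_[TX,TY]; c=X.mean(0)
        if c[0]<-10 or c[0]>310 or abs(c[1])>60: continue
        h=cv2.minAreaRect(X.astype(np.float32))
        Z=world(cam,d)[o['pixels']&(d>0)]
        s=Z[:,:2]@TX; A=np.polyfit((Z[:,:2]-HEAD)@TX,Z[:,2],1)
        a=np.degrees(np.arctan2(ax@TY,ax@TX)); a=(a+90)%180-90
        print(cam,q,round(o['confidence'],2),'x',np.percentile(X[:,0],[1,50,99]).round(1),'y mean',c[1].round(1),'L',L.round(1),'ang',a.round(1),'z',np.median(Z[:,2]).round(1),'slope deg',np.degrees(A[0]).round(1))
E
python3 - <<'E'
from h import *
for c in('top','scene'): intray(c,'copper')
p,_=look('scene'); cv2.imwrite('pics/c2.png',cv2.resize(p[160:300,170:390],None,fx=3,fy=3)[:,:,::-1])
E
python3 plan.py 601.8,248,-2.5,-7.2,0
```

```text
top copper 0.68 x [  4.6  58.3 111. ] y mean -0.2 L [108.1  53.4] ang 0.2 z 17.6 slope deg -0.6
scene copper 0.69 x [  8.   60.  112.5] y mean 1.7 L [106.6  56.4] ang 3.1 z 17.7 slope deg -0.8
9.05 [600.8 247.5  98.6] [180.    0.   -7.6] [-0.2  0.1 -0.4] 1.0
[0.002, -0.001, 0.168] [0.0, 0.0, -0.005] n 3
```

View pics/c2.png

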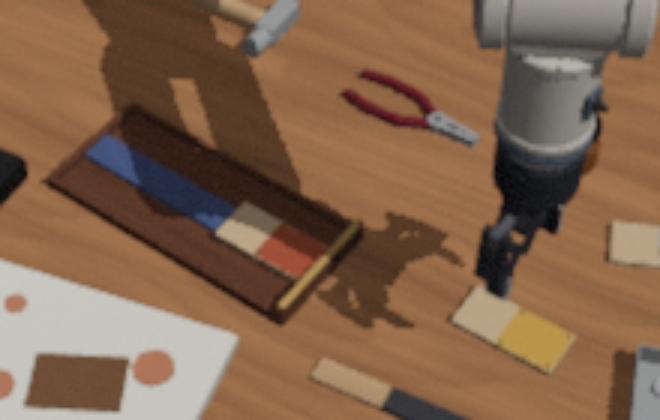

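The copper lies flat on the strip against the stop (crop ~275,235): back at 3–5 mm, y offset ~0. Now grasp the brass.

Call:
carry_out(
  targets=[
    {"delta_pos": [0.002,-0.001,0.06],"twist": [0,0,-0.004],"grip": -1},
    {"delta_pos": [0.002,-0.001,0.11],"twist": [0,0,-0.004],"grip": -1},
    {"delta_pos": [0.002,-0.001,0.15],"twist": [0,0,-0.004],"grip": -1},
    {"delta_pos": [0.002,-0.001,0.166],"twist": [0,0,-0.004],"grip": -1},
    {"delta_pos": [0.002,-0.001,0.166],"twist": [0,0,-0.004],"grip": -0.3},
  ],
)

```text
clock: 9.47
eef_pos: [600.4, 247.7, -3.3]
tcp_rot: [3.139, 0.004, -0.126]
contact_force: [-0.2, -0.4, -0.2]
opening: 0.885
```

Call:
carry_out(
  targets=[
    {"delta_pos": [0,0,0],"twist": [0,0,0],"grip": 0.2},
    {"delta_pos": [0,0,0],"twist": [0,0,0],"grip": 0.4},
    {"delta_pos": [0,0,0],"twist": [0,0,0],"grip": 0.4},
    {"delta_pos": [0,0,0],"twist": [0,0,0],"grip": 0.4},
    {"delta_pos": [0,0,0],"twist": [0,0,0],"grip": 0.4},
  ],
)

```text
clock: 9.88
eef_pos: [603.4, 249.7, 1.1]
tcp_rot: [-3.14, -0.003, -0.125]
contact_force: [0.1, -0.5, 7.3]
opening: 0.583
```

```bash
python3 plan.py
```

```text
9.88 [603.4 249.7   1.1] [-179.9   -0.2   -7.2] [ 0.1 -0.5  7.3] 0.583
```

Call:
carry_out(
  targets=[
    {"delta_pos": [0,0,-0.04],"twist": [0,0,0],"grip": 0.4},
    {"delta_pos": [0,0,-0.09],"twist": [0,0,0],"grip": 0.4},
    {"delta_pos": [0,0,-0.14],"twist": [0,0,0],"grip": 0.4},
    {"delta_pos": [0,0,-0.16],"twist": [0,0,0],"grip": 0.4},
    {"delta_pos": [0,0,-0.16],"twist": [0,0,0],"grip": 0.4},
  ],
)

```text
clock: 10.3
eef_pos: [604.3, 250.3, 99.2]
tcp_rot: [-3.138, -0.006, -0.125]
contact_force: [-0.2, 0.5, -0.1]
opening: 0.587
```

```bash
python3 plan.py 609.7,-88.9,90,-8.3,5 609.7,-88.9,40,-8.3,5
```

```text
10.3 [604.3 250.3  99.2] [-179.8   -0.3   -7.2] [-0.2  0.5 -0.1] 0.587
[0.046, 0.322, 0.008] [0.031, -0.002, 0.007] n 5
[0.036, 0.238, -0.006] [0.022, -0.001, 0.006] n 4
[-0.0, 0.007, 0.083] [0.0, -0.0, -0.0] n 2
```

Call:
carry_out(
  targets=[
    {"delta_pos": [0.046,0.322,0.005],"twist": [0.031,0,0.007],"grip": 0.4},
    {"delta_pos": [0.046,0.322,0.005],"twist": [0.031,0,0.007],"grip": 0.4},
    {"delta_pos": [0.046,0.322,0.005],"twist": [0.031,0,0.007],"grip": 0.4},
    {"delta_pos": [0.046,0.322,0.005],"twist": [0.031,0,0.007],"grip": 0.4},
    {"delta_pos": [0.046,0.322,0.005],"twist": [0.031,0,0.007],"grip": 0.4},
  ],
)

```text
clock: 10.72
eef_pos: [603.9, 51.0, 90.7]
tcp_rot: [-3.094, 0.002, -0.137]
contact_force: [0.1, 0.2, -0.2]
opening: 0.582
```

Call:
carry_out(
  targets=[
    {"delta_pos": [0.036,0.238,-0.006],"twist": [0.024,0,0.006],"grip": 0.4},
    {"delta_pos": [0.036,0.238,-0.006],"twist": [0.024,0,0.006],"grip": 0.4},
    {"delta_pos": [0.036,0.238,-0.006],"twist": [0.024,0,0.006],"grip": 0.4},
    {"delta_pos": [0.036,0.238,-0.006],"twist": [0.024,0,0.006],"grip": 0.4},
    {"delta_pos": [0.036,0.238,-0.006],"twist": [0.024,0,0.006],"grip": 0.4},
  ],
)

```text
clock: 11.13
eef_pos: [606.5, -94.5, 87.3]
tcp_rot: [-3.056, 0.002, -0.15]
contact_force: [-1.2, 0.0, -0.3]
opening: 0.586
```

Call:
carry_out(
  targets=[
    {"delta_pos": [0,0.004,0.05],"twist": [0,0,0],"grip": 0.4},
    {"delta_pos": [0,0.006,0.08],"twist": [0,0,0],"grip": 0.4},
    {"delta_pos": [0,0.006,0.08],"twist": [0,0,0],"grip": 0.4},
    {"delta_pos": [0,0.006,0.08],"twist": [0,0,0],"grip": 0.4},
  ],
)

```text
clock: 11.47
eef_pos: [605.8, -88.8, 39.1]
tcp_rot: [-3.055, 0.004, -0.145]
contact_force: [-0.1, 0.3, -0.2]
opening: 0.585
```

```bash
python3 - <<'E'
from h import *
a,_=look('scene')
cv2.imwrite('pics/b1.png',cv2.resize(a[160:280,170:330],None,fx=4,fy=4)[:,:,::-1])
E
python3 plan.py 609.7,-88.9,16,-8.3,5
```

```text
11.52 [606.9 -89.   40.3] [-1.75e+02  1.00e-01 -8.30e+00] [-0.3 -0.1  0.2] 0.587
[0.005, 0.003, 0.04] [0.0, 0.001, -0.0] n 1
```

View pics/b1.png

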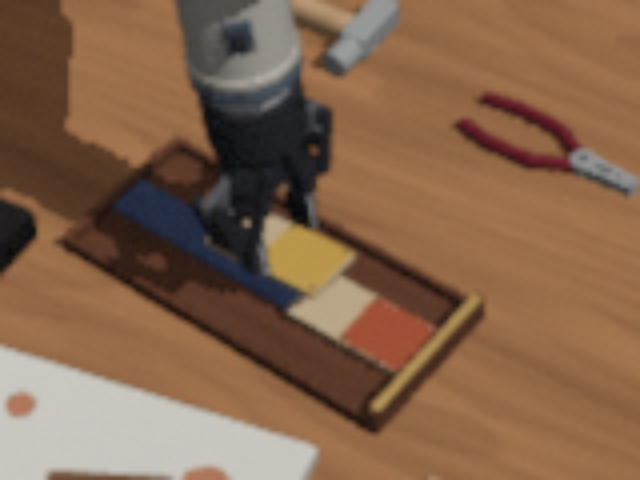

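Brass is held over the strip, its swatch (310,255) nearest the copper's tail (335,305), which it will overlap. Lowering it and reading the force.

Call:
carry_out(
  targets=[
    {"delta_pos": [0.005,0.002,0.02],"twist": [0,0,0],"grip": 0.4},
    {"delta_pos": [0.005,0.003,0.034],"twist": [0,0,0],"grip": 0.4},
    {"delta_pos": [0.005,0.003,0.039],"twist": [0,0,0],"grip": 0.4},
    {"delta_pos": [0.005,0.003,0.039],"twist": [0,0,0],"grip": 0.4},
    {"delta_pos": [0.005,0.003,0.039],"twist": [0,0,0],"grip": 0.4},
  ],
)

```text
clock: 11.93
eef_pos: [610.1, -89.8, 17.0]
tcp_rot: [-3.055, 0.001, -0.146]
contact_force: [-1.0, 0.1, -1.0]
opening: 0.584
```

```bash
python3 plan.py 609.7,-88.9,15,-8.3,5
```

```text
11.93 [610.1 -89.8  17. ] [-1.75e+02  1.00e-01 -8.30e+00] [-1.   0.1 -1. ] 0.584
[-0.001, -0.001, 0.003] [0.001, 0.001, -0.001] n 1
```

Call:
carry_out(
  targets=[
    {"delta_pos": [0,-0.001,0.003],"twist": [0,0,0],"grip": 0.4},
    {"delta_pos": [0,-0.001,0.004],"twist": [0,0,0],"grip": 0.2},
    {"delta_pos": [0,-0.001,0.004],"twist": [0,0,0],"grip": 0},
    {"delta_pos": [0,-0.001,0.004],"twist": [0,0,0],"grip": -0.5},
    {"delta_pos": [0,-0.001,0.004],"twist": [0,0,0],"grip": -0.5},
  ],
)

```text
clock: 12.35
eef_pos: [610.6, -89.2, 15.1]
tcp_rot: [-3.055, 0.0, -0.146]
contact_force: [-0.4, -0.0, 0.1]
opening: 0.748
```

Call:
carry_out(
  targets=[
    {"delta_pos": [0,0,-0.03],"twist": [0,0,0],"grip": -0.5},
    {"delta_pos": [0,0,-0.09],"twist": [0,0,0],"grip": -0.5},
    {"delta_pos": [0,0,-0.15],"twist": [-0.056,0,0],"grip": -1},
    {"delta_pos": [0,0,-0.15],"twist": [-0.056,0,0],"grip": -1},
    {"delta_pos": [0,0,-0.15],"twist": [-0.056,0,0],"grip": -1},
  ],
)

```text
clock: 12.77
eef_pos: [611.2, -96.4, 106.9]
tcp_rot: [3.14, -0.004, -0.144]
contact_force: [-0.3, 0.3, -0.5]
opening: 1.003
```

```bash
python3 plan.py 560,170,110,6,0 437,345.5,100,20.8,0
```

```text
12.77 [611.2 -96.4 106.9] [179.9  -0.2  -8.3] [-0.3  0.3 -0.5] 1.003
[-0.107, -0.307, -0.005] [0.001, -0.002, -0.114] n 5
[-0.019, -0.125, -0.001] [0.0, -0.0, -0.045] n 2
[-0.157, -0.284, 0.015] [0.0, -0.0, -0.149] n 5
[-0.009, -0.032, 0.001] [0.0, -0.0, -0.015] n 1
```

Call:
carry_out(
  targets=[
    {"delta_pos": [-0.107,-0.307,0],"twist": [0,0,-0.114],"grip": -1},
    {"delta_pos": [-0.107,-0.307,0],"twist": [0,0,-0.114],"grip": -1},
    {"delta_pos": [-0.107,-0.307,0],"twist": [0,0,-0.114],"grip": -1},
    {"delta_pos": [-0.107,-0.307,0],"twist": [0,0,-0.114],"grip": -1},
    {"delta_pos": [-0.107,-0.307,0],"twist": [0,0,-0.114],"grip": -1},
  ],
)

```text
clock: 13.18
eef_pos: [570.4, 97.5, 102.7]
tcp_rot: [3.141, 0.004, 0.034]
contact_force: [0.8, -0.1, 0.1]
opening: 1.0
```

Call:
carry_out(
  targets=[
    {"delta_pos": [-0.019,-0.125,0],"twist": [0,0,-0.045],"grip": -1},
    {"delta_pos": [-0.019,-0.125,0],"twist": [0,0,-0.045],"grip": -1},
    {"delta_pos": [-0.019,-0.125,0],"twist": [0,0,-0.045],"grip": -1},
  ],
)

```text
clock: 13.43
eef_pos: [556.6, 174.3, 102.8]
tcp_rot: [-3.141, 0.003, 0.108]
contact_force: [0.5, -0.3, 1.3]
opening: 0.999
```

Call:
carry_out(
  targets=[
    {"delta_pos": [-0.157,-0.284,0.01],"twist": [0,0,-0.149],"grip": -1},
    {"delta_pos": [-0.157,-0.284,0.01],"twist": [0,0,-0.149],"grip": -1},
    {"delta_pos": [-0.157,-0.284,0.01],"twist": [0,0,-0.149],"grip": -1},
    {"delta_pos": [-0.157,-0.284,0.01],"twist": [0,0,-0.149],"grip": -1},
    {"delta_pos": [-0.157,-0.284,0.01],"twist": [0,0,-0.149],"grip": -1},
  ],
)

```text
clock: 13.85
eef_pos: [444.4, 330.4, 96.6]
tcp_rot: [3.141, 0.004, 0.338]
contact_force: [0.2, 0.3, 0.4]
opening: 0.996
```

Call:
carry_out(
  targets=[
    {"delta_pos": [-0.009,-0.032,0],"twist": [0,0,-0.015],"grip": -1},
    {"delta_pos": [-0.009,-0.032,0],"twist": [0,0,-0.015],"grip": -1},
    {"delta_pos": [-0.009,-0.032,0],"twist": [0,0,-0.015],"grip": -1},
  ],
)

```text
clock: 14.1
eef_pos: [434.6, 345.3, 96.9]
tcp_rot: [3.14, 0.004, 0.363]
contact_force: [-0.2, 0.1, 1.2]
opening: 0.996
```

```bash
python3 - <<'E'
from h import *
for c in('top','scene'):
    intray(c,'copper'); intray(c,'brass',20)
b,_=look('top');p,_=look('scene'); f=lambda p:cv2.resize(p,(400,300))
cv2.imwrite('pics/b2.png',np.hstack([f(p[160:280,170:330]),f(b[140:215,250:350])])[:,:,::-1])
E
python3 plan.py 437,345.5,-1,20.8,0
```

```text
top copper 0.69 x [ 3.2 43.5 84.1] y mean -2.0 L [82.4 49.8] ang 1.5 z 17.9 slope deg 0.3
top copper 0.58 x [ -7.4 179.4 304.3] y mean -1.1 L [328.7 159.1] ang -0.1 z 6.1 slope deg -0.4
top brass 0.83 x [ 85.  141.6 195.3] y mean 1.8 L [113.  54.] ang 0.8 z 21.8 slope deg -5.1
scene copper 0.97 x [ 7.8 45.7 86. ] y mean 1.0 L [79.5 53.4] ang -0.9 z 17.9 slope deg -1.0
scene brass 0.62 x [ 88.4 141.1 194.2] y mean 2.1 L [106.9  55. ] ang 4.0 z 22.6 slope deg -4.6
14.6 [436. 345.  98.] [1.799e+02 1.000e-01 2.070e+01] [-0.5 -0.2 -0.2] 1.001
[0.002, -0.0, 0.165] [0.001, 0.001, -0.001] n 3
```

View pics/b2.png

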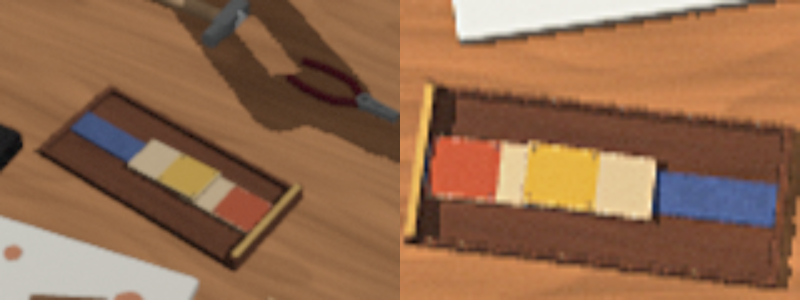

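Brass rests on the copper's tail (right panel: copper 465,168; brass 565,175). Overlap is ~28 mm, slope 5°, row straight. Grasping silver.

Call:
carry_out(
  targets=[
    {"delta_pos": [0.002,0,0.06],"twist": [0,0,0],"grip": -1},
    {"delta_pos": [0.002,0,0.11],"twist": [0,0,0],"grip": -1},
    {"delta_pos": [0.002,0,0.15],"twist": [0,0,0],"grip": -1},
    {"delta_pos": [0.002,0,0.165],"twist": [0,0,0],"grip": -1},
    {"delta_pos": [0.002,0,0.165],"twist": [0,0,0],"grip": -0.3},
  ],
)

```text
clock: 15.02
eef_pos: [435.5, 344.5, -2.9]
tcp_rot: [3.139, 0.005, 0.362]
contact_force: [-0.2, -0.7, -0.1]
opening: 0.885
```

Call:
carry_out(
  targets=[
    {"delta_pos": [0,0,0],"twist": [0,0,0],"grip": 0.2},
    {"delta_pos": [0,0,0],"twist": [0,0,0],"grip": 0.4},
    {"delta_pos": [0,0,0],"twist": [0,0,0],"grip": 0.4},
    {"delta_pos": [0,0,0],"twist": [0,0,0],"grip": 0.4},
    {"delta_pos": [0,0,0],"twist": [0,0,0],"grip": 0.4},
  ],
)

```text
clock: 15.43
eef_pos: [437.7, 346.3, 0.8]
tcp_rot: [3.141, -0.001, 0.362]
contact_force: [-0.6, -1.9, 8.1]
opening: 0.588
```

Call:
carry_out(
  targets=[
    {"delta_pos": [0,0,-0.04],"twist": [0,0,0],"grip": 0.4},
    {"delta_pos": [0,0,-0.09],"twist": [0,0,0],"grip": 0.4},
    {"delta_pos": [0,0,-0.14],"twist": [0,0,0],"grip": 0.4},
    {"delta_pos": [0,0,-0.165],"twist": [0,0,0],"grip": 0.4},
    {"delta_pos": [0,0,-0.165],"twist": [0,0,0],"grip": 0.4},
  ],
)

```text
clock: 15.85
eef_pos: [439.2, 347.6, 102.8]
tcp_rot: [-3.14, -0.006, 0.362]
contact_force: [0.6, -0.2, 0.0]
opening: 0.587
```

```bash
python3 plan.py 560,120,100,0,0 597.9,-169.3,90,-8.3,5 597.9,-169.3,40,-8.3,5
```

```text
15.85 [439.2 347.6 102.8] [-179.9   -0.3   20.7] [ 0.6 -0.2  0. ] 0.587
[0.041, 0.322, 0.003] [-0.001, -0.003, 0.174] n 5
[0.041, 0.097, 0.001] [-0.001, -0.001, 0.056] n 2
[0.042, 0.322, 0.012] [0.037, 0.003, 0.062] n 5
[0.036, 0.157, -0.004] [0.019, 0.001, 0.03] n 3
[0.0, 0.007, 0.083] [-0.0, 0.0, 0.0] n 2
```

Call:
carry_out(
  targets=[
    {"delta_pos": [0.043,0.322,0],"twist": [0,0,0.174],"grip": 0.4},
    {"delta_pos": [0.043,0.322,0],"twist": [0,0,0.174],"grip": 0.4},
    {"delta_pos": [0.043,0.322,0],"twist": [0,0,0.174],"grip": 0.4},
    {"delta_pos": [0.043,0.322,0],"twist": [0,0,0.174],"grip": 0.4},
    {"delta_pos": [0.043,0.322,0],"twist": [0,0,0.174],"grip": 0.4},
  ],
)

```text
clock: 16.27
eef_pos: [530.5, 171.4, 98.2]
tcp_rot: [3.14, 0.0, 0.088]
contact_force: [0.3, 0.6, -0.8]
opening: 0.584
```

Call:
carry_out(
  targets=[
    {"delta_pos": [0.042,0.097,0],"twist": [0,0,0.056],"grip": 0.4},
    {"delta_pos": [0.042,0.097,0],"twist": [0,0,0.056],"grip": 0.4},
    {"delta_pos": [0.042,0.097,0],"twist": [0,0,0.056],"grip": 0.4},
  ],
)

```text
clock: 16.52
eef_pos: [561.6, 114.8, 98.2]
tcp_rot: [3.14, -0.001, -0.003]
contact_force: [0.4, -0.1, 0.0]
opening: 0.586
```

Call:
carry_out(
  targets=[
    {"delta_pos": [0.042,0.322,0.008],"twist": [0.037,0,0.062],"grip": 0.4},
    {"delta_pos": [0.042,0.322,0.008],"twist": [0.037,0,0.062],"grip": 0.4},
    {"delta_pos": [0.042,0.322,0.008],"twist": [0.037,0,0.062],"grip": 0.4},
    {"delta_pos": [0.042,0.322,0.008],"twist": [0.037,0,0.062],"grip": 0.4},
    {"delta_pos": [0.042,0.322,0.008],"twist": [0.037,0,0.062],"grip": 0.4},
  ],
)

```text
clock: 16.93
eef_pos: [584.9, -77.2, 93.5]
tcp_rot: [-3.086, 0.003, -0.097]
contact_force: [0.1, 0.0, 0.7]
opening: 0.582
```

Call:
carry_out(
  targets=[
    {"delta_pos": [0.036,0.157,-0.004],"twist": [0.019,0,0.03],"grip": 0.4},
    {"delta_pos": [0.036,0.157,-0.004],"twist": [0.019,0,0.03],"grip": 0.4},
    {"delta_pos": [0.036,0.157,-0.004],"twist": [0.019,0,0.03],"grip": 0.4},
    {"delta_pos": [0.036,0.157,-0.004],"twist": [0.019,0,0.03],"grip": 0.4},
    {"delta_pos": [0.036,0.157,-0.004],"twist": [0.019,0,0.03],"grip": 0.4},
  ],
)

```text
clock: 17.35
eef_pos: [596.8, -170.4, 90.2]
tcp_rot: [-3.055, 0.008, -0.145]
contact_force: [-0.2, 0.7, -0.7]
opening: 0.589
```

```bash
python3 plan.py 597.9,-169.3,40,-8.3,5 597.9,-169.3,16.5,-8.3,5
```

```text
17.35 [ 596.8 -170.4   90.2] [-175.     0.5   -8.3] [-0.2  0.7 -0.7] 0.589
[0.002, 0.005, 0.084] [0.0, 0.005, -0.001] n 2
[0.0, 0.004, 0.039] [0.0, 0.0, 0.0] n 1
```

Call:
carry_out(
  targets=[
    {"delta_pos": [0.001,0.003,0.04],"twist": [0,0.002,0],"grip": 0.4},
    {"delta_pos": [0.001,0.005,0.08],"twist": [0,0.002,0],"grip": 0.4},
    {"delta_pos": [0.001,0.008,0.11],"twist": [0,0.002,0],"grip": 0.4},
    {"delta_pos": [0.001,0.009,0.122],"twist": [0,0.002,0],"grip": 0.4},
    {"delta_pos": [0.001,0.009,0.122],"twist": [0,0.002,0],"grip": 0.4},
  ],
)

```text
clock: 17.77
eef_pos: [596.3, -167.3, 16.2]
tcp_rot: [-3.055, 0.007, -0.142]
contact_force: [0.0, 0.1, -0.1]
opening: 0.589
```

Call:
carry_out(
  targets=[
    {"delta_pos": [0,0,0],"twist": [0,0,0],"grip": 0.4},
    {"delta_pos": [0,0,0],"twist": [0,0,0],"grip": 0.4},
  ],
)

```text
clock: 17.93
eef_pos: [597.8, -168.5, 17.8]
tcp_rot: [-3.055, 0.004, -0.143]
contact_force: [0.6, -0.1, -0.2]
opening: 0.587
```

```bash
python3 plan.py 597.9,-169.3,15,-8.3,5
```

```text
17.93 [ 597.8 -168.5   17.8] [-175.1    0.2   -8.2] [ 0.6 -0.1 -0.2] 0.587
[0.0, 0.002, 0.004] [0.001, 0.002, 0.001] n 1
```

Call:
carry_out(
  targets=[
    {"delta_pos": [0,0.001,0.004],"twist": [0,0,0],"grip": 0.4},
    {"delta_pos": [0,0.001,0.005],"twist": [0,0,0],"grip": 0.2},
    {"delta_pos": [0,0.001,0.005],"twist": [0,0,0],"grip": 0},
    {"delta_pos": [0,0.001,0.005],"twist": [0,0,0],"grip": -0.5},
    {"delta_pos": [0,0.001,0.005],"twist": [0,0,0],"grip": -0.5},
  ],
)

```text
clock: 18.35
eef_pos: [597.5, -170.0, 14.5]
tcp_rot: [-3.056, 0.004, -0.144]
contact_force: [-0.3, -0.0, -0.6]
opening: 0.75
```

Call:
carry_out(
  targets=[
    {"delta_pos": [0,0,-0.03],"twist": [0,0,0],"grip": -0.5},
    {"delta_pos": [0,0,-0.09],"twist": [0,0,0],"grip": -0.5},
    {"delta_pos": [0,0,-0.15],"twist": [-0.056,0,0],"grip": -0.5},
    {"delta_pos": [0,0,-0.21],"twist": [-0.056,0,0],"grip": -0.5},
    {"delta_pos": [0,0,-0.21],"twist": [-0.056,0,0],"grip": -0.5},
  ],
)

```text
clock: 18.77
eef_pos: [600.4, -181.8, 147.0]
tcp_rot: [3.137, -0.006, -0.143]
contact_force: [2.4, 0.1, 0.6]
opening: 0.75
```

Call:
carry_out(
  targets=[
    {"delta_pos": [-0.15,-0.28,0],"twist": [0,0,0],"grip": -0.5},
    {"delta_pos": [-0.15,-0.28,0],"twist": [0,0,0],"grip": -0.5},
    {"delta_pos": [-0.15,-0.28,0],"twist": [0,0,0],"grip": -0.5},
    {"delta_pos": [-0.15,-0.28,0],"twist": [0,0,0],"grip": -0.5},
    {"delta_pos": [-0.15,-0.28,0],"twist": [0,0,0],"grip": -0.5},
  ],
)

```text
clock: 19.18
eef_pos: [529.3, 1.2, 139.5]
tcp_rot: [3.14, 0.005, -0.144]
contact_force: [-0.0, 0.3, -0.7]
opening: 0.75
```

Call:
carry_out(
  targets=[
    {"delta_pos": [-0.05,-0.32,0],"twist": [0,0,0],"grip": -0.5},
    {"delta_pos": [-0.05,-0.32,0],"twist": [0,0,0],"grip": -0.5},
    {"delta_pos": [-0.05,-0.32,0],"twist": [0,0,0],"grip": -0.5},
    {"delta_pos": [-0.05,-0.32,0],"twist": [0,0,0],"grip": -0.5},
    {"delta_pos": [-0.05,-0.32,0],"twist": [0,0,0],"grip": -0.5},
  ],
)

```text
clock: 19.6
eef_pos: [529.0, 196.0, 139.6]
tcp_rot: [3.141, 0.004, -0.143]
contact_force: [-0.1, 0.3, -0.6]
opening: 0.748
```

```bash
python3 plan.py; python3 - <<'E'
from h import *
for c in('top','scene'):
    intray(c,'copper'); intray(c,'brass',20); intray(c,'silver',20)
b,_=look('top');p,_=look('scene'); f=lambda p:cv2.resize(p,(400,300))
cv2.imwrite('pics/s2.png',np.hstack([f(p[160:280,170:330]),f(b[140:215,250:350])])[:,:,::-1])
E
```

```text
19.6 [529.  196.  139.6] [180.    0.2  -8.2] [-0.1  0.3 -0.6] 0.748
top copper 0.91 x [ 4.  44.3 83.8] y mean -0.1 L [81.1 51.1] ang 5.1 z 17.7 slope deg -0.7
top brass 0.57 x [ 86.5 125.  163.6] y mean 1.8 L [78.4 55. ] ang -3.9 z 23.5 slope deg -4.2
top silver 0.9 x [165.3 218.8 272. ] y mean 0.5 L [109.4  52.9] ang -2.4 z 22.3 slope deg -5.3
scene copper 0.83 x [ 5.4 45.9 87.7] y mean 1.2 L [84.7 56.5] ang 2.3 z 17.8 slope deg -1.3
scene brass 0.77 x [ 88.4 125.9 166.7] y mean 0.6 L [80.2 52.4] ang 4.7 z 23.5 slope deg -4.3
scene silver 0.87 x [169.2 221.9 275.4] y mean -0.4 L [108.5  54.1] ang 1.2 z 22.8 slope deg -5.6
```

View pics/s2.png

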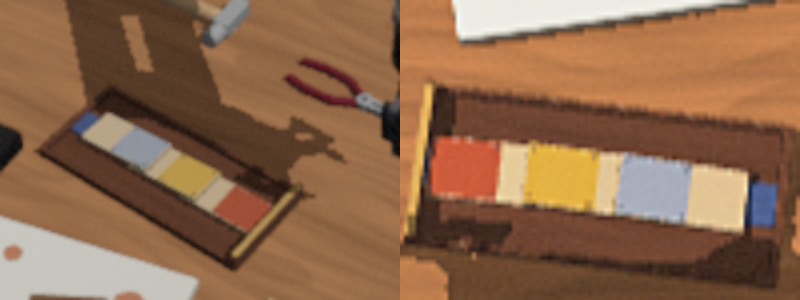

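The final picture shows a straight row, copper (465,168), brass (562,175), silver (653,187), with all three swatches fully visible and the arm clear. Handing in.

```bash
python3 -c "
from rig import r
print(r.sense()['qvel'].round(3)); print(r.sign_off())"
```

```text
[ 0.004  0.003 -0.001  0.002 -0.001  0.001]
the job is handed in; nothing more can be done
None
```

The three plaques are laid as a shingled row on the strip and the job is handed in at about 20 s of the 64 s allowed; the hand-in reports no verdict.

Last checks, from both cameras:
- **Copper:** it lies flat, with its metal end about 4–5 mm from the head stop (limit 10 mm).
- **Brass:** it laps the copper by about 25–28 mm and slopes at about 4–5°, tail down on the strip.
- **Silver:** it laps the brass by about 26–30 mm and slopes at about 5–6°, tail down on the strip.
- **Straightness:** all plaque centres are within about 2 mm of the strip's centre line, and every swatch is fully visible.
- **Robot:** the arm is at rest and well clear of the row.

The two cameras differed by up to about 4 mm along the row. Their yaw readings for partly covered plaques scattered by up to 5°, but the pictures show the row straight. I did not measure the other bench items at the end; the arm passed well above them and no unexpected force showed.

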